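Find the heavy side of a covered rotor

ROBOT

A 7-joint arm with a two-finger parallel gripper is mounted at the origin on the work surface. World frame = base frame: x ahead of the robot, y to its left, z up, the work surface at z = 0. Lengths are in m, angles in rad, forces in N, time in s.
With the tool pointing down it reaches from about 0.35 to 0.9 m from the base axis. Payload 8.1 kg.
Tool frame: the origin (TCP) lies midway between the tips of the shut fingers; the grasp point (between the pads) lies 19 mm behind it; x points along the fingers, z is the direction in which the jaws open and shut, and the axes are right-handed (so a half turn about x gives the same grasp; the last joint's range is limited). The gripper opens to 92 mm and grips with 3 to 60 N. Pads are 19 mm wide; open, the fingers measure 130 mm over their backs; the gripper's body (75 mm by 190 mm) begins 47 mm behind the grasp point.
Start: joints at [1.231, 0.434, 0.025, 1.573, -0.012, 1.134, -0.075], TCP at [0.147, -0.608, 0.227] pointing down, gripper open.
Joint ranges: [-2.62, 2.62], [-0.44, 2.09], [-1.27, 1.32], [0.08, 2.57], [-1.32, 4.46], [0.12, 2], [-2.74, 2.74]. Speed limits (rad/s): [2.22, 2.22, 3.01, 3.01, 3.14, 3.14, 3.14].

INTERFACE

Orientations are given as a rotation vector (axis times angle).
In Python, from cell import arm gives the robot as it stands. The module is installed in compiled form; this text tells all that it offers.
- The arm moves only by the tool move_arm, never from a script. Its argument "steps" is text: rows parted by semicolons, each of 5 numbers parted by spaces: the shift along the tool's x, y, z in m, then the turn about the tool's x in rad, then the closure in counts, from 0 (fully open) to 255 (shut). A call has 1 to 10 rows; each row is the pose to reach, as a shift and turn from the pose commanded when the call began, along the tool's axes at that moment; what a row does not reach only later rows make up. A row lasts 1/12 s, in which the tool goes at most 41.7 mm and 7.16 degrees, less where a joint would pass 70% of its speed; a pose out of reach is approached as far as the arm can. A call with a gripper value outside its range is refused whole. The fingers move at their own pace and stop on an object; "squeeze" is the grip in N (left out, the last holds). Time passes only in rows, so rows that repeat a pose let the fingers close. It gives the time, the measured TCP pose, the force and the opening at its end, in the units of the state.
- arm.observe(): the state, without advancing time (a new reading comes with each control period).
- arm.get_image(name): name is "side" or "top"; returns a dict with "img" (384x512x3 uint8, blue, green, red), "z_map" (384x512 float32, m along the optical axis (not along the pixel's ray), 0 where there is no reading), "vfov" (degrees; the focal length in pixels is half the picture's height over the tangent of half this angle, whatever the lens; pixels are square), "cx", "cy" (the principal point, pixels), "extrinsics" (4x4, takes a point from camera to world coordinates). Camera axes: x right, y up, looking along -z (the intrinsics and any distortion apply to the point x, -y, -z); pixel columns grow to the right and rows downward; lengths in m; the calibration is good to about 2 mm. A picture is of the moment at which its call begins.
- arm.sign_off(): hands the job in, once; it reports no verdict.
The state is a dict: "clock": time; "joints": joint angles; "dq": joint speeds; "joint_efforts": joint torques, N m; "position": TCP position; "ee_rot": TCP orientation; "force": force on the tool from outside, world axes, zero at the start; "ft_torque": the same for the moment, N m; "width": opening from 0.0 (shut) to 1.0 (fully open).
Only numpy, scipy, OpenCV 4.12 (cv2) and the standard library are available. Lean on these libraries where they do the work, as an engineer would, in place of code of your own. Each camera call takes 0.05 s, during which the arm holds its last target.

TASK

A weight is hidden under the cover of the rotor on the balancing stand. Slide the yellow grip of the transport lock all the way out to its end stop, then turn the rotor by its red crank knob, feel where the weight pulls, and bring the heavy side to the bottom. Finish while still gripping the knob, holding the rotor still with its heavy side straight down and the lock still open, and leave the other things on the bench where they are.

Things in the scene. Friction and masses are not known exactly. Their poses are not given: they have to be found in the camera images.
- spindle (a point): Centre of the rotor, 130 mm above the bench, on the fixed balancing stand, whose place and yaw vary. Local y runs along the level spindle, x level across it, z up. The rotor is a dark steel disc of radius 70 mm, from y -20 to +20 mm; eight identical covered pockets on it tell nothing. Upright behind it at +y, crank knob in front at -y.
- stand: The stand's base plate, 18 mm thick: local x -120 to 170, y -115 to 85 mm from this point, which lies on the bench below the spindle; axes as the spindle's. The lock's pedestal is at +x, 44 mm wide, up to 130 mm high. Two orange lugs on the rotor's rim, 57 degrees above and below the bolt with the knob straight up, reach 83 mm from the axis.
- rotor: The rotor; origin at its centre, turning with it. At turn t (0 knob up, clockwise seen from the knob's side positive) the knob's centre is at spindle local x = 45 sin t, y = -85, z = 45 cos t (mm). Starts within 0.4 rad of 0. Lock shut: turns about 0.8 rad either way; open: endlessly. Stiff greased bearing: up to about 5.5 N drag at the knob while turning; left alone it only creeps, 4 degrees a second at most.
- cover (a point): Centre of the rotor's face on the knob's side, turning with it. The hidden weight (0.3 to 0.39 kg, 54 mm off the axis) may be anywhere round it, not near the bottom at the start; the rest is balanced. Held still by the knob, the drag fades in 1 to 2 s and leaves the weight's pull along the knob's circle: 3.5 to 4.5 N with the weight level with the spindle, none when it is straight below or above.
- knob: Red crank knob: round sleeve, diameter 20 mm, 54 mm long, parallel to the spindle; origin at its centre, 85 mm in front (-y) of the rotor's mid-plane, 45 mm off the spindle axis. It spins freely about its own length, so a gripper holding it need not turn with the rotor, and its pin floats 5 mm inward and outward (radially) in a sprung slot, 1.2 N per mm. 38 mm lie between its near end and the rotor's face.
- lock (a joint): How far the transport lock is drawn (m): 0 to 0.006 at the start (bolt between the rotor's lugs), 0.036 at the end stop. It slides along the spindle's local +x, away from the rotor; takes about 2.5 N and stays where it is left.
- lock_grip (a point): Middle of the lock's upright yellow grip, 14 mm (along the slide) by 16 mm (across it, local y) by 44 mm tall, about 156 mm above the bench; its top is 17 mm higher, with nothing above. At lock 0 it is 115 mm from the spindle axis along local +x.
- bottle_a: Bystander: white bottle, 40 mm across, 85 mm tall; origin under its centre.
- bottle_b: Bystander: amber jar with blue cap, 44 mm across, 95 mm tall; origin under its centre.
- jar: Bystander: clear jar with teal cap, 64 mm across, 80 mm tall; origin under its centre.
- tube_rack: Bystander: green tube rack 75 x 150 mm, 47 mm tall with its tubes; origin under its centre.
- beaker: Bystander: open glass beaker, 68 mm across, 85 mm tall; origin under its centre.
- dish: Bystander: clear flat dish, 94 mm across, 16 mm tall; origin under its centre.
- spatula: Bystander: spatula with blue handle, 180 mm long, lying flat; origin under its middle.

How it is judged:
By the outcome, as a careful person would: the job done as asked, in the order asked, and still so for the second after the job is handed in, while the arm keeps its last pose, push and grip.
It also fails if it takes over 72 s, if anything falls off the work surface, if the arm or the gripper's body presses on something with over 40 N, if the wrist force passes 120 N, or if a joint passes its speed limit or range.

## Working session

There is one attempt and no reset: what is moved stays moved. The work goes in short steps, Python scripts to look and compute and a tool call to move; the robot and the scene stay as the last step left them, time stands still between calls to the robot, and variables do not carry over. Pictures are saved under pics/ and viewed, and the job is handed in when it is done.

Besides the shell and the picture viewer there is one more tool, called as name(argument=value, ...) on one line, values as JSON. move_arm: Moves the arm, as the interface text tells. Its arguments: {"type":"object","properties":{"steps":{"type":"string"},"squeeze":{"type":"number"}},"required":["steps"]}

```bash
mkdir -p pics; cat > h.py <<'E'
import numpy as np,cv2
from cell import arm
def pt(d,u,v,z=None):
    f=d["img"].shape[0]/2/np.tan(np.radians(d["vfov"])/2)
    zz=d["z_map"][int(v),int(u)] if z is None else z
    p=np.array([(u-d["cx"])/f*zz,-(v-d["cy"])/f*zz,-zz,1]); return (d["extrinsics"]@p)[:3]
E
python3 - <<'E'
from h import *
for n in("side","top"):
    d=arm.get_image(n);cv2.imwrite(f"pics/{n}0.png",d["img"]);print(n,{k:d[k] for k in d if k not in("img","z_map")})
    np.savez(f"{n}0.npz",**d)
print(arm.observe())
E
```

```text
side {'vfov': 43.96286278987368, 'cx': 252.38817104277263, 'cy': 195.39761550125772, 'extrinsics': array([[-8.80648120e-01,  3.40572973e-01, -3.29346229e-01,
         6.35000583e-02],
       [-4.73770493e-01, -6.33995647e-01,  6.11220942e-01,
         8.40934723e-01],
       [-6.38742190e-04,  6.94305099e-01,  7.19680500e-01,
         1.09541957e+00],
       [ 0.00000000e+00,  0.00000000e+00,  0.00000000e+00,
         1.00000000e+00]])}
top {'vfov': 53.65263236774298, 'cx': 256.93753058636355, 'cy': 186.60512528570138, 'extrinsics': array([[-1.27874823e-02,  9.98816889e-01, -4.69180436e-02,
         4.25322366e-01],
       [-9.99917637e-01, -1.27219808e-02,  1.69444022e-03,
         1.46456821e-02],
       [ 1.09554505e-03,  4.69358469e-02,  9.98897305e-01,
         1.21663469e+00],
       [ 0.00000000e+00,  0.00000000e+00,  0.00000000e+00,
         1.00000000e+00]])}
{'clock': 0.1, 'joints': array([ 1.23142695,  0.4351938 ,  0.02495176,  1.57397102, -0.01156721,
        1.13402417, -0.07510415]), 'dq': array([-0.00059575, -0.00112177, -0.00067019, -0.0017292 , -0.00050847,
       -0.00050245,  0.00091644]), 'joint_efforts': array([ 3.09648523e-03, -6.69117808e+01,  9.88111049e-01, -3.15147150e+01,
       -6.04673987e-02,  3.74612049e-02,  1.23597356e-04]), 'position': array([ 0.14644689, -0.60713574,  0.22601163]), 'ee_rot': array([ 1.03388972,  1.31318819, -1.03259855]), 'force': array([-0.61917867, -0.30050395,  0.29323335]), 'ft_torque': array([ 0.01008903,  0.00560216, -0.02897514]), 'width': 0.9984001720138005}
```

View pics/side0.png

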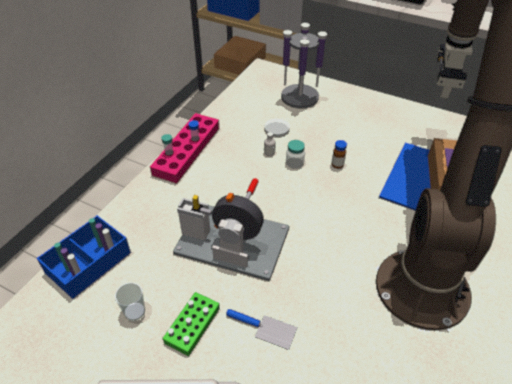

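View pics/top0.png

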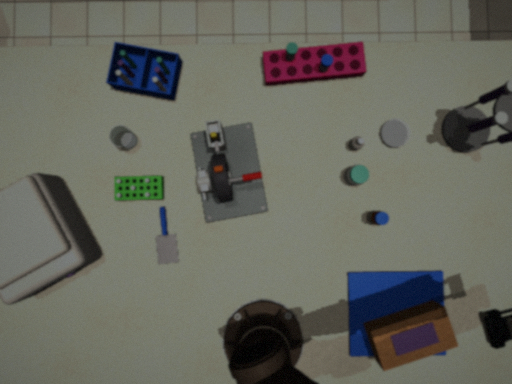

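```bash
python3 - <<'E'
from h import *
for n,(a,b,c,e) in {"top":(110,230,180,280),"side":(170,280,165,300)}.items():
    d=dict(np.load(n+"0.npz")); im=d["img"]
    cv2.imwrite(f"pics/{n}0z.png",cv2.resize(im[a:b,c:e],None,fx=5,fy=5,interpolation=cv2.INTER_CUBIC))
    hsv=cv2.cvtColor(im,cv2.COLOR_BGR2HSV)
    for nm,lo,hi in(("red",(0,150,90),(5,255,255)),("or",(6,170,120),(16,255,255)),("yel",(20,130,90),(32,255,255))):
        m=cv2.inRange(hsv,lo,hi); k,l,s,cc=cv2.connectedComponentsWithStats(m)
        for i in range(1,k):
            x,y,w,h,A=s[i]
            if A>4 and c<x<e and a<y<b:
                vs,us=np.where(l==i); P=np.array([pt(d,u,v) for u,v in zip(us,vs)])
                print(n,nm,s[i],cc[i].round(1),np.median(P,0).round(4),P.min(0).round(3),P.max(0).round(3))
    for p in {"top":[(210,210),(256,205),(245,135),(300,220)],"side":[(215,250),(270,255),(320,240)]}[n]: print(p,pt(d,*p).round(4))
E
```

```text
top red [243 172  18   8 100] [251.7 175.9] [0.5032 0.026  0.1815] [0.495 0.004 0.176] [0.514 0.051 0.187]
top yel [211 133   5   4  17] [212.9 134.2] [0.6215 0.1328 0.1735] [0.616 0.127 0.171] [0.625 0.138 0.176]
(210, 210) [0.4097 0.1615 0.0179]
(256, 205) [0.4236 0.0163 0.0179]
(245, 135) [0.646  0.0484 0.0202]
(300, 220) [ 0.3738 -0.1239 -0.0025]
side red [248 179  10  14  76] [252.6 184.9] [0.5003 0.0284 0.1807] [0.489 0.003 0.175] [0.512 0.054 0.185]
side or [226 194   7   5  27] [229.3 196.2] [0.5203 0.1193 0.2094] [0.513 0.11  0.206] [0.527 0.128 0.213]
side yel [193 195   5  13  45] [194.8 200.2] [0.6185 0.139  0.1664] [0.612 0.128 0.137] [0.626 0.143 0.174]
(215, 250) [0.5306 0.1897 0.0568]
(270, 255) [0.4022 0.1085 0.0198]
(320, 240) [ 0.3036 -0.0222  0.0012]
```

```bash
ls pics
```

```text
side0.png
side0z.png
top0.png
top0z.png
```

```bash
cat > m.py <<'E'
from h import *
d=dict(np.load("top0.npz"))
vs,us=np.mgrid[110:230,180:280]; P=np.array([pt(d,u,v) for u,v in zip(us.ravel(),vs.ravel())])
m=(P[:,2]>0.010).reshape(us.shape).astype(np.uint8)
k,l,s,c=cv2.connectedComponentsWithStats(m); i=1+np.argmax(s[1:,4]); 
f=(l==i).ravel(); Q=P[f&(P[:,2]>.011)&(P[:,2]<.026)]
r=cv2.minAreaRect(Q[:,:2].astype(np.float32)*1000); print(r,cv2.boxPoints(r).round(1).tolist(),Q[:,2].mean())
# disc top: z>0.17 dark
D=P[(P[:,2]>.185)]; print(D[:,:].min(0),D.max(0),D.mean(0),len(D))
r2=cv2.minAreaRect(D[:,:2].astype(np.float32)*1000);print(r2)
E
python3 m.py
```

```text
((530.6558837890625, 103.88207244873047), (289.8546447753906, 200.2407989501953), 9.734910011291504) [[370.8999938964844, 178.10000610351562], [404.70001220703125, -19.299999237060547], [690.4000244140625, 29.700000762939453], [656.5999755859375, 227.10000610351562]] 0.018205823744028446
[0.42532237 0.00414901 0.18500186] [0.55046967 0.13738481 1.21663469] [0.49257522 0.09934762 0.32180562] 552
((491.2662658691406, 73.33550262451172), (148.39028930664062, 95.66979217529297), 74.47953796386719)
```

View pics/top0z.png

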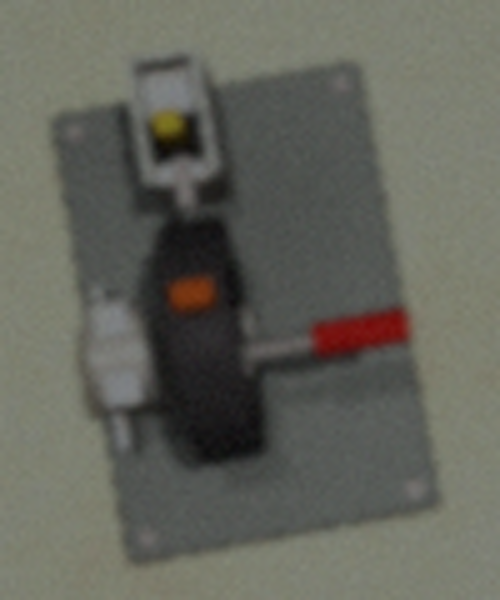

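View pics/side0z.png

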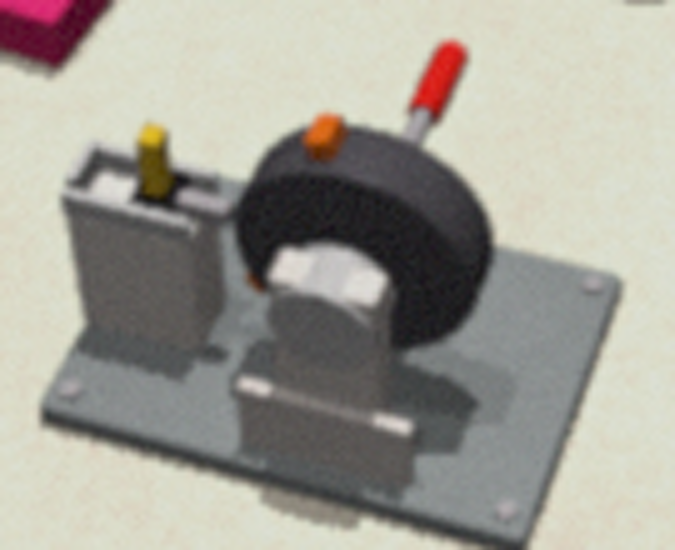

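```bash
cat >> h.py <<'E'
from scipy.spatial.transform import Rotation as Ro
YAW=np.radians(9.735); S=np.array([.5035,.1144,.130])
RL=Ro.from_euler('z',YAW).as_matrix()
def w2l(p): return RL.T@(np.asarray(p)-S)
def l2w(p): return RL@np.asarray(p)+S
def st():
    o=arm.observe(); R=Ro.from_rotvec(o["ee_rot"]).as_matrix()
    g=o["position"]-.019*R[:,0]
    print("t%.2f"%o["clock"],"tcp",o["position"].round(4),"grasp local mm",(w2l(o["position"]-.019*R[:,0])*1e3).round(1),"F local",(RL.T@o["force"]).round(2),"w",round(o["width"]*92,1))
    return o,R
E
python3 - <<'E'
from h import *
o,R=st(); print(R.round(4)); print(w2l([.504,.0285,.173]),w2l([.621,.133,.16]))
for t,ax in (("y",RL[:,1]),("x",RL[:,0])):
  v=R.T@ax; print(t,np.degrees(np.arctan2(-v[1],v[2])),v)  # turn about tool x taking z to ax
def d(p): return R.T@(np.array(p)-o["position"])
print(d([.6198,.1344,.30]))
E
```

```text
t0.10 tcp [ 0.1464 -0.6071  0.226 ] grasp local mm [-473.9 -650.8  115. ] F local [-0.66 -0.19  0.29] w 91.9
[[-5.000e-04  9.721e-01  2.345e-01]
 [ 1.400e-03  2.345e-01 -9.721e-01]
 [-1.000e+00 -2.000e-04 -1.400e-03]]
[-0.01403216 -0.08474762  0.043     ] [ 0.11895314 -0.00153608  0.03      ]
y -176.17136727759382 [ 0.00143055  0.06677246 -0.9977672 ]
x -86.17138769739083 [-2.49128776e-04  9.97768217e-01  6.67721710e-02]
[-0.07320472  0.63404871 -0.60994753]
```

move_arm(steps="-0.04 0 0 0 0; -0.074 0.015 -0.015 0.02 0; -0.074 0.043 -0.042 0.04 0; -0.074 0.071 -0.069 0.067 0; -0.074 0.1 -0.096 0.067 0; -0.074 0.128 -0.123 0.067 0; -0.074 0.156 -0.15 0.067 0; -0.074 0.184 -0.177 0.067 0; -0.074 0.212 -0.204 0.067 0; -0.074 0.24 -0.231 0.067 0", squeeze=20)

```text
clock: 0.93
position: [0.3261, -0.3248, 0.3006]
ee_rot: [1.083, 1.285, -1.084]
force: [0.4, -0.0, -0.3]
width: 1.002
```

```bash
cat > g.py <<'E'
from h import *
o,R=st(); print("q",o["joints"].round(2)); print("axes local\n",(RL.T@R).round(3))
import sys
if len(sys.argv)>3:
    t=l2w(np.array([float(a) for a in sys.argv[1:4]])/1e3)+.019*R[:,0]; print("tool shift to grasp target",(R.T@(t-o["position"])).round(4))
E
python3 g.py 118 0 130
```

```text
t0.93 tcp [ 0.3261 -0.3248  0.3006] grasp local mm [-249.1 -402.9  189.6] F local [ 0.41 -0.11 -0.3 ] w 92.2
q [ 0.81  0.12 -0.16  1.83  0.02  1.2  -0.76]
axes local
 [[-0.  1. -0.]
 [-0. -0. -1.]
 [-1. -0.  0.]]
tool shift to grasp target [ 0.0595  0.367  -0.403 ]
```

move_arm(steps="0 0.026 -0.028 0 0; 0 0.052 -0.056 0 0; 0 0.078 -0.084 0 0; 0 0.104 -0.112 0 0; 0 0.13 -0.14 0 0; 0 0.156 -0.168 0 0; 0 0.182 -0.197 0 0; 0 0.208 -0.225 0 0; 0 0.234 -0.255 0 0; 0 0.26 -0.285 0 0")

```text
clock: 1.77
position: [0.5343, -0.0004, 0.3005]
ee_rot: [1.083, 1.285, -1.084]
force: [0.4, -0.4, 0.4]
width: 0.998
```

move_arm(steps="0 0.025 -0.028 0 0; 0 0.05 -0.056 0 0; 0 0.075 -0.084 0 0; 0 0.1 -0.11 0 0; 0 0.107 -0.118 0 0; 0 0.107 -0.118 0 0; 0 0.107 -0.118 0 0")

```text
clock: 2.35
position: [0.6191, 0.1325, 0.2999]
ee_rot: [1.081, 1.286, -1.084]
force: [0.0, -0.2, 0.8]
width: 0.996
```

```bash
python3 g.py 118 0 30
```

```text
t2.35 tcp [0.6191 0.1325 0.2999] grasp local mm [117.   -1.7 188.9] F local [ 0.   -0.23  0.8 ] w 91.7
q [ 0.    0.45 -0.46  1.41  0.2   1.33 -1.86]
axes local
 [[-0.002  1.     0.001]
 [-0.     0.001 -1.   ]
 [-1.    -0.002  0.   ]]
tool shift to grasp target [ 0.1589  0.0013 -0.0017]
```

move_arm(steps="0.035 0.001 -0.002 0 0; 0.07 0.001 -0.002 0 0; 0.105 0.001 -0.002 0 0; 0.14 0.001 -0.002 0 0; 0.158 0.001 -0.002 0 0; 0.158 0.001 -0.002 0 0; 0.158 0.001 -0.002 0 120; 0.158 0.001 -0.002 0 220; 0.158 0.001 -0.002 0 255; 0.158 0.001 -0.002 0 255", squeeze=20)

```text
clock: 3.18
position: [0.621, 0.1347, 0.1447]
ee_rot: [1.085, 1.283, -1.081]
force: [0.0, 0.3, 0.9]
width: 0.762
```

move_arm(steps="0 0 0 0 255; 0 0 0 0 255; 0 0 0 0 255; 0 0 0 0 255")

```text
clock: 3.52
position: [0.6201, 0.1346, 0.1429]
ee_rot: [1.083, 1.284, -1.083]
force: [-0.1, -0.5, 0.8]
width: 0.468
```

```bash
python3 g.py 118 0 30
```

```text
t3.52 tcp [0.6201 0.1346 0.1429] grasp local mm [118.3   0.2  31.9] F local [-0.21 -0.45  0.85] w 43.1
q [-0.01  0.57 -0.43  1.62  0.27  1.02 -1.93]
axes local
 [[ 0.  1. -0.]
 [-0. -0. -1.]
 [-1.  0.  0.]]
tool shift to grasp target [ 0.0019 -0.0003  0.0002]
```

Fingers still closing (about 0.88/s).

move_arm(steps="0 0 0 0 255; 0 0 0 0 255; 0 0 0 0 255; 0 0 0 0 255; 0 0 0 0 255; 0 0 0 0 255; 0 0 0 0 255")

```text
clock: 4.1
position: [0.6204, 0.1322, 0.1426]
ee_rot: [1.083, 1.282, -1.086]
force: [0.2, -6.3, 1.3]
width: 0.17
```

```bash
python3 g.py 118 0 30
```

```text
t4.10 tcp [0.6204 0.1322 0.1426] grasp local mm [118.3  -2.2  31.6] F local [-0.84 -6.22  1.28] w 15.7
q [-0.01  0.57 -0.43  1.62  0.27  1.02 -1.93]
axes local
 [[-0.     1.    -0.002]
 [-0.003 -0.002 -1.   ]
 [-1.    -0.     0.003]]
tool shift to grasp target [ 0.0016 -0.0003 -0.0022]
```

move_arm(steps="0 0.003 0.0025 0 255; 0 0.007 0.0025 0 255; 0 0.011 0.0025 0 255; 0 0.015 0.0025 0 255; 0 0.019 0.0025 0 255; 0 0.023 0.0025 0 255; 0 0.027 0.0025 0 255; 0 0.031 0.0025 0 255; 0 0.034 0.0025 0 255; 0 0.036 0.0025 0 255")

```text
clock: 4.93
position: [0.6519, 0.1374, 0.1423]
ee_rot: [1.077, 1.29, -1.09]
force: [-24.1, -6.9, 16.2]
width: 0.171
```

```bash
python3 g.py 151 0 30
```

```text
t4.93 tcp [0.6519 0.1374 0.1423] grasp local mm [150.3  -2.4  31.3] F local [-24.94  -2.76  16.22] w 15.7
q [-0.02  0.62 -0.42  1.52  0.27  1.07 -1.91]
axes local
 [[-0.009  1.     0.   ]
 [-0.002  0.    -1.   ]
 [-1.    -0.009  0.002]]
tool shift to grasp target [ 0.0013  0.0007 -0.0024]
```

move_arm(steps="0 -0.002 0 0 255; 0 -0.003 0 0 255; 0 -0.003 0 0 255; 0 -0.003 0 0 0; 0 -0.003 0 0 0; 0 -0.003 0 0 0; 0 -0.003 0 0 0; 0 -0.003 0 0 0")

```text
clock: 5.6
position: [0.6533, 0.1379, 0.1427]
ee_rot: [1.084, 1.284, -1.083]
force: [0.5, 0.8, 0.0]
width: 0.486
```

```bash
python3 g.py -14 -87 130
```

```text
t5.60 tcp [0.6533 0.1379 0.1427] grasp local mm [151.6  -2.2  31.7] F local [0.66 0.68 0.03] w 44.7
q [-0.02  0.62 -0.42  1.53  0.28  1.06 -1.91]
axes local
 [[ 0.  1. -0.]
 [ 0. -0. -1.]
 [-1.  0. -0.]]
tool shift to grasp target [-0.0984 -0.1656  0.0848]
```

move_arm(steps="-0.03 0 0 0 0; -0.065 0 0 0 0; -0.098 0 0 -0.1 0; -0.098 -0.02 0.01 -0.22 0; -0.098 -0.045 0.023 -0.34 0; -0.098 -0.07 0.036 -0.46 0; -0.098 -0.095 0.049 -0.58 0; -0.098 -0.12 0.062 -0.7 0; -0.098 -0.145 0.074 -0.82 0; -0.098 -0.165 0.084 -0.94 0")

```text
clock: 6.43
position: [0.5031, 0.0259, 0.2407]
ee_rot: [0.357, 1.541, -0.358]
force: [0.2, 0.1, 0.3]
width: 1.0
```

move_arm(steps="0 0 0 -0.12 0; 0 0 0 -0.24 0; 0 0 0 -0.36 0; 0 0 0 -0.48 0; 0 0 0 -0.6 0; 0 0 0 -0.631 0; 0 0 0 -0.631 0")

```text
clock: 7.02
position: [0.5047, 0.0269, 0.2408]
ee_rot: [-0.134, 1.566, 0.135]
force: [0.3, 0.5, 0.6]
width: 1.0
```

```bash
python3 g.py -14 -86 42; python3 - <<'E'
from h import *
for n in("side","top"):
    d=arm.get_image(n);np.savez(f"{n}1.npz",**d);im=d["img"]
    a,b,c,e={"top":(110,230,180,280),"side":(150,280,165,300)}[n]
    cv2.imwrite(f"pics/{n}1z.png",cv2.resize(im[a:b,c:e],None,fx=4,fy=4,interpolation=cv2.INTER_CUBIC))
    hsv=cv2.cvtColor(im,cv2.COLOR_BGR2HSV)
    for nm,lo,hi in(("red",(0,150,60),(5,255,255)),("or",(6,170,100),(16,255,255)),("yel",(20,130,90),(32,255,255))):
        m=cv2.inRange(hsv,lo,hi); vs,us=np.where(m); P=np.array([w2l(pt(d,u,v)) for u,v in zip(us,vs) if c<u<e and a<v<b])*1e3
        if len(P)>4:print(n,nm,len(P),np.median(P,0).round(1),P.min(0).round(0),P.max(0).round(0))
E
```

```text
t7.02 tcp [0.5047 0.0269 0.2408] grasp local mm [-13.6 -86.4 129.8] F local [0.4  0.42 0.6 ] w 92.0
q [ 0.49  0.34 -0.83  1.79  0.28  1.13 -0.26]
axes local
 [[ 0.    -0.001  1.   ]
 [ 0.     1.     0.001]
 [-1.     0.     0.   ]]
tool shift to grasp target [ 0.0878  0.0004 -0.0004]
side red 65 [-27.3 -83.2  46.6] [ -34. -109.   41.] [-20. -58.  52.]
side or 35 [ 0.1  4.2 81. ] [ -7.  -8. -33.] [71. 13. 85.]
side yel 53 [146.9   3.9  29. ] [142.  -5.   3.] [154.   9.  44.]
top yel 21 [149.8  -2.4  42.4] [144.  -8.  -2.] [160.   4.  48.]
```

move_arm(steps="0.03 0 -0.0125 0 80; 0.06 0 -0.0125 0 80; 0.085 0 -0.0125 0 80; 0.093 0 -0.0125 0 100; 0.093 0 -0.0125 0 140; 0.093 0 -0.0125 0 200; 0.093 0 -0.0125 0 255; 0.093 0 -0.0125 0 255; 0.093 0 -0.0125 0 255; 0.093 0 -0.0125 0 255", squeeze=15)

```text
clock: 7.95
position: [0.4927, 0.025, 0.1485]
ee_rot: [-0.133, 1.565, 0.133]
force: [-0.6, -0.2, 0.0]
width: 0.324
```

```bash
python3 g.py -26 -86 37
```

```text
t7.95 tcp [0.4927 0.025  0.1485] grasp local mm [-25.8 -86.3  37.5] F local [-0.59 -0.13  0.04] w 29.8
q [ 0.45  0.42 -0.79  1.94  0.37  0.93 -0.36]
axes local
 [[ 0.001  0.     1.   ]
 [-0.     1.    -0.   ]
 [-1.    -0.     0.001]]
tool shift to grasp target [ 0.0005  0.0003 -0.0002]
```

move_arm(steps="0 0 0 0 255; 0 0 0 0 255; 0 0 0 0 255; 0 0 0 0 255; 0 0 0 0 255; 0 0 0 0 255; 0 0 0 0 255; 0 0 0 0 255")

```text
clock: 8.62
position: [0.4921, 0.0249, 0.1476]
ee_rot: [-0.133, 1.567, 0.133]
force: [1.8, -0.3, -1.4]
width: 0.214
```

```bash
python3 g.py -26 -86 37
```

```text
t8.62 tcp [0.4921 0.0249 0.1476] grasp local mm [-26.4 -86.3  36.6] F local [ 1.7  -0.55 -1.42] w 19.7
q [ 0.45  0.43 -0.79  1.94  0.38  0.93 -0.36]
axes local
 [[-0.  0.  1.]
 [-0.  1. -0.]
 [-1. -0. -0.]]
tool shift to grasp target [-0.0004  0.0003  0.0004]
```

```bash
cat > f.py <<'E'
from h import *
import sys,json
n=int(sys.argv[1]); L=[]
for i in range(n):
    arm.get_image("top"); o=arm.observe(); R=Ro.from_rotvec(o["ee_rot"]).as_matrix()
    L.append(np.r_[w2l(o["position"]-.019*R[:,0])*1e3,RL.T@o["force"]])
L=np.array(L)
for a in range(0,n,10):
    m=L[a:a+10].mean(0); t=np.arctan2(m[0],m[2]); 
    print("pos",m[:3].round(1),"r",np.hypot(m[0],m[2]).round(1),"t",t.round(3),"F",m[3:].round(2),"Ft",round(m[3]*np.cos(t)-m[5]*np.sin(t),2),"Fr",round(m[3]*np.sin(t)+m[5]*np.cos(t),2), "sd",L[a:a+10,3:].std(0).round(2))
open("log.txt","a").write(json.dumps([float(t),float(m[3]*np.cos(t)-m[5]*np.sin(t))])+"\n")
o=arm.observe();print(o["clock"],o["width"]*92)
E
python3 f.py 30
```

```text
pos [-26.6 -86.3  36.6] r 45.2 t -0.628 F [ 0.35 -0.02 -1.74] Ft -0.74 Fr -1.62 sd [0.63 0.56 0.38]
pos [-26.5 -86.3  36.6] r 45.2 t -0.627 F [-0.8  -0.35 -2.53] Ft -2.13 Fr -1.58 sd [0.7  0.43 0.47]
pos [-26.3 -86.3  36.7] r 45.1 t -0.622 F [-0.84 -0.36 -2.71] Ft -2.26 Fr -1.71 sd [0.28 0.39 0.49]
10.1167 19.5472417308207
```

```bash
cat > c.py <<'E'
import numpy as np,sys
a,b,n=float(sys.argv[1]),float(sys.argv[2]),int(sys.argv[3])
p=lambda t:45*np.array([np.sin(t),np.cos(t)])
q=p(a)
for t in np.linspace(a,b,n+1)[1:]:
    d=p(t)-q; print("%.4f 0 %.4f 0 255;"%(-d[1]/1e3,d[0]/1e3),end=" ")
E
python3 c.py -.625 -1.625 9
```

```text
0.0031 0 -0.0039 0 255; 0.0067 0 -0.0074 0 255; 0.0106 0 -0.0105 0 255; 0.0149 0 -0.0131 0 255; 0.0194 0 -0.0153 0 255; 0.0241 0 -0.0169 0 255; 0.0290 0 -0.0180 0 255; 0.0339 0 -0.0186 0 255; 0.0389 0 -0.0186 0 255;
```

move_arm(steps="0.003 0 -0.004 0 255; 0.0065 0 -0.0075 0 255; 0.0105 0 -0.0105 0 255; 0.015 0 -0.013 0 255; 0.0195 0 -0.0155 0 255; 0.024 0 -0.017 0 255; 0.029 0 -0.018 0 255; 0.034 0 -0.0185 0 255; 0.039 0 -0.0185 0 255; 0.039 0 -0.0185 0 255", squeeze=30)

```text
clock: 10.95
position: [0.4725, 0.0216, 0.1074]
ee_rot: [-0.134, 1.569, 0.133]
force: [2.1, -1.7, -0.5]
width: 0.204
```

```bash
python3 f.py 50;  python3 c.py -1.625 -2.6 9
```

```text
pos [-45.5 -86.3  -2.7] r 45.5 t -1.63 F [ 0.33 -0.93 -1.79] Ft -1.81 Fr -0.22 sd [0.39 0.29 0.74]
pos [-44.7 -86.3  -2.2] r 44.8 t -1.619 F [-0.67 -1.02  1.12] Ft 1.15 Fr 0.62 sd [0.43 0.5  0.94]
pos [-44.7 -86.3  -2.2] r 44.7 t -1.621 F [-0.74 -1.32  1.89] Ft 1.92 Fr 0.65 sd [0.32 0.76 0.56]
pos [-44.7 -86.3  -2.3] r 44.8 t -1.622 F [-0.51 -1.45  1.71] Ft 1.73 Fr 0.42 sd [0.55 0.53 0.27]
pos [-44.8 -86.3  -2.3] r 44.8 t -1.622 F [-0.31 -1.44  1.88] Ft 1.9 Fr 0.22 sd [0.48 0.39 0.34]
13.45 18.85780662831409
0.0048 0 0.0005 0 255; 0.0096 0 0.0016 0 255; 0.0142 0 0.0031 0 255; 0.0186 0 0.0052 0 255; 0.0228 0 0.0077 0 255; 0.0267 0 0.0106 0 255; 0.0302 0 0.0140 0 255; 0.0334 0 0.0177 0 255; 0.0361 0 0.0217 0 255;
```

move_arm(steps="0.005 0 0.0005 0 255; 0.0095 0 0.0015 0 255; 0.014 0 0.003 0 255; 0.0185 0 0.005 0 255; 0.023 0 0.0075 0 255; 0.0265 0 0.0105 0 255; 0.03 0 0.014 0 255; 0.0335 0 0.0175 0 255; 0.036 0 0.0215 0 255; 0.036 0 0.0215 0 255")

```text
clock: 14.28
position: [0.4941, 0.0252, 0.0718]
ee_rot: [-0.134, 1.57, 0.133]
force: [-2.6, -3.0, 1.1]
width: 0.209
```

```bash
python3 f.py 50;  python3 c.py -2.6 -3.6 9;echo; python3 c.py -3.6 -4.3 7
```

```text
pos [-23.8 -86.3 -38.5] r 45.3 t -2.587 F [-4.36 -1.63  1.01] Ft 4.24 Fr 1.44 sd [0.58 0.47 0.31]
pos [-23.5 -86.4 -38.3] r 44.9 t -2.592 F [-4.57 -1.82  0.6 ] Ft 4.21 Fr 1.87 sd [0.51 0.48 0.73]
pos [-23.3 -86.3 -38.3] r 44.8 t -2.595 F [-4.34 -1.66  0.72] Ft 4.08 Fr 1.64 sd [0.44 0.28 0.49]
pos [-23.2 -86.3 -38.3] r 44.8 t -2.597 F [-4.25 -2.25  0.62] Ft 3.96 Fr 1.67 sd [0.45 0.64 0.38]
pos [-23.2 -86.3 -38.3] r 44.8 t -2.596 F [-4.23 -2.09 -0.12] Ft 3.56 Fr 2.3 sd [0.46 0.37 0.55]
16.7833 19.374085149134316
0.0023 0 0.0044 0 255; 0.0042 0 0.0091 0 255; 0.0055 0 0.0139 0 255; 0.0062 0 0.0188 0 255; 0.0064 0 0.0238 0 255; 0.0061 0 0.0288 0 255; 0.0052 0 0.0337 0 255; 0.0038 0 0.0385 0 255; 0.0018 0 0.0431 0 255; 
-0.0022 0 0.0039 0 255; -0.0048 0 0.0076 0 255; -0.0077 0 0.0110 0 255; -0.0109 0 0.0141 0 255; -0.0145 0 0.0169 0 255; -0.0183 0 0.0193 0 255; -0.0223 0 0.0213 0 255;
```

move_arm(steps="0.0025 0 0.0045 0 255; 0.004 0 0.009 0 255; 0.0055 0 0.014 0 255; 0.006 0 0.019 0 255; 0.0065 0 0.024 0 255; 0.006 0 0.029 0 255; 0.005 0 0.0335 0 255; 0.004 0 0.0385 0 255; 0.002 0 0.043 0 255")

```text
clock: 17.53
position: [0.5359, 0.0323, 0.0696]
ee_rot: [-0.134, 1.57, 0.133]
force: [-5.8, -2.8, -4.4]
width: 0.208
```

move_arm(steps="-0.002 0 0.004 0 255; -0.005 0 0.0075 0 255; -0.0075 0 0.011 0 255; -0.011 0 0.014 0 255; -0.0145 0 0.017 0 255; -0.0185 0 0.0195 0 255; -0.0225 0 0.0215 0 255; -0.0225 0 0.0215 0 255")

```text
clock: 18.2
position: [0.5607, 0.0367, 0.0947]
ee_rot: [-0.133, 1.563, 0.133]
force: [1.0, -3.3, 0.0]
width: 0.214
```

```bash
python3 f.py 50;  python3 c.py -4.3 -5.2 9;echo; python3 c.py -5.2 -6.0 8
```

```text
pos [ 42.4 -86.3 -17. ] r 45.7 t 1.951 F [ 1.21 -3.41  4.09] Ft -4.25 Fr -0.39 sd [0.81 0.52 0.59]
pos [ 41.3 -86.3 -17.8] r 45.0 t 1.978 F [ 2.09 -3.64  2.8 ] Ft -3.4 Fr 0.81 sd [0.29 0.59 0.95]
pos [ 40.9 -86.3 -18. ] r 44.7 t 1.985 F [ 1.2  -3.43  0.64] Ft -1.07 Fr 0.84 sd [0.56 0.45 0.71]
pos [ 41.1 -86.3 -17.9] r 44.8 t 1.981 F [ 0.7  -3.75 -0.45] Ft 0.13 Fr 0.82 sd [0.43 0.62 0.53]
pos [ 41.3 -86.3 -17.8] r 44.9 t 1.977 F [ 0.75 -3.96 -0.23] Ft -0.09 Fr 0.78 sd [0.44 0.43 0.73]
20.7 19.273323778894866
-0.0042 0 0.0016 0 255; -0.0086 0 0.0028 0 255; -0.0130 0 0.0035 0 255; -0.0175 0 0.0038 0 255; -0.0220 0 0.0036 0 255; -0.0264 0 0.0030 0 255; -0.0308 0 0.0019 0 255; -0.0350 0 0.0004 0 255; -0.0391 0 -0.0015 0 255; 
-0.0039 0 -0.0023 0 255; -0.0075 0 -0.0050 0 255; -0.0108 0 -0.0080 0 255; -0.0138 0 -0.0113 0 255; -0.0165 0 -0.0150 0 255; -0.0188 0 -0.0188 0 255; -0.0207 0 -0.0229 0 255; -0.0221 0 -0.0272 0 255;
```

move_arm(steps="-0.004 0 0.0015 0 255; -0.0085 0 0.003 0 255; -0.013 0 0.0035 0 255; -0.0175 0 0.004 0 255; -0.022 0 0.0035 0 255; -0.0265 0 0.003 0 255; -0.031 0 0.002 0 255; -0.035 0 0.0005 0 255; -0.039 0 -0.0015 0 255")

```text
clock: 21.45
position: [0.5573, 0.0361, 0.1328]
ee_rot: [-0.134, 1.566, 0.133]
force: [1.3, -3.9, -2.3]
width: 0.213
```

move_arm(steps="-0.004 0 -0.0025 0 255; -0.0075 0 -0.005 0 255; -0.011 0 -0.008 0 255; -0.014 0 -0.0115 0 255; -0.0165 0 -0.015 0 255; -0.019 0 -0.019 0 255; -0.0205 0 -0.023 0 255; -0.022 0 -0.027 0 255; -0.022 0 -0.027 0 255")

```text
clock: 22.2
position: [0.5295, 0.0314, 0.1544]
ee_rot: [-0.134, 1.568, 0.133]
force: [-2.0, -2.4, -1.0]
width: 0.202
```

```bash
python3 f.py 50; cat log.txt; python3 - <<'E'
import numpy as np,json
from scipy.optimize import least_squares as L
D=np.array([json.loads(l) for l in open("log.txt")])
t,F=D.T
for b in(0,1):
    f=lambda p:np.r_[-p[0]*np.sin(t-p[1])+b*(p[2]*np.cos(t)-p[3]*np.sin(t))-F,p[2:]*.5]
    s=L(f,[4,-1.2,0,0]);print(s.x,s.fun)
E
python3 c.py .283 -.6 9;echo; python3 c.py -.6 -1.17 6
```

```text
pos [ 11.7 -86.2  42.8] r 44.4 t 0.267 F [-4.63 -2.95 -0.17] Ft -4.42 Fr -1.38 sd [0.51 0.56 0.56]
pos [ 11.9 -86.2  42.8] r 44.4 t 0.272 F [-4.27 -3.27 -0.18] Ft -4.07 Fr -1.32 sd [0.34 0.65 0.35]
pos [ 12.1 -86.2  42.8] r 44.5 t 0.275 F [-3.9  -2.79 -0.25] Ft -3.69 Fr -1.3 sd [0.36 0.32 0.51]
pos [ 12.2 -86.2  42.9] r 44.6 t 0.277 F [-4.   -3.11 -0.69] Ft -3.66 Fr -1.76 sd [0.39 0.35 0.39]
pos [ 12.4 -86.2  43. ] r 44.7 t 0.28 F [-3.9  -2.81 -0.43] Ft -3.63 Fr -1.5 sd [0.47 0.45 0.45]
24.7 19.13850690311303
[-0.6215673788296444, -2.2619409449788277]
[-1.621989029229273, 1.8966912581934998]
[-2.596215011569348, 3.559743897719683]
[1.9772508857191828, -0.08527760433514839]
[0.28031763902619, -3.6318454080441427]
[ 3.76388199 -1.16306828  0.          0.        ] [ 0.32195055 -0.22936386  0.16853645  0.08048434 -0.10152757  0.
  0.        ]
[ 3.76388197e+00 -1.16306827e+00 -2.99373336e-08 -1.89720213e-08] [ 3.21950550e-01 -2.29363861e-01  1.68536451e-01  8.04843426e-02
 -1.01527565e-01 -1.49686668e-08 -9.48601063e-09]
-0.0010 0 -0.0043 0 255; -0.0016 0 -0.0087 0 255; -0.0018 0 -0.0131 0 255; -0.0015 0 -0.0175 0 255; -0.0008 0 -0.0218 0 255; 0.0003 0 -0.0261 0 255; 0.0018 0 -0.0302 0 255; 0.0038 0 -0.0342 0 255; 0.0061 0 -0.0380 0 255; 
0.0026 0 -0.0034 0 255; 0.0055 0 -0.0066 0 255; 0.0086 0 -0.0094 0 255; 0.0121 0 -0.0120 0 255; 0.0157 0 -0.0142 0 255; 0.0196 0 -0.0160 0 255;
```

move_arm(steps="-0.001 0 -0.0045 0 255; -0.0015 0 -0.0085 0 255; -0.002 0 -0.013 0 255; -0.0015 0 -0.0175 0 255; -0.001 0 -0.022 0 255; 0.0005 0 -0.026 0 255; 0.002 0 -0.03 0 255; 0.004 0 -0.034 0 255; 0.006 0 -0.038 0 255")

```text
clock: 25.45
position: [0.4934, 0.0252, 0.1483]
ee_rot: [-0.133, 1.566, 0.133]
force: [4.2, -1.5, 0.8]
width: 0.21
```

move_arm(steps="0.0025 0 -0.0035 0 255; 0.0055 0 -0.0065 0 255; 0.0085 0 -0.0095 0 255; 0.012 0 -0.012 0 255; 0.0155 0 -0.014 0 255; 0.0195 0 -0.016 0 255; 0.0195 0 -0.016 0 255")

```text
clock: 26.03
position: [0.4762, 0.0222, 0.1277]
ee_rot: [-0.134, 1.569, 0.134]
force: [2.2, -2.7, 0.3]
width: 0.208
```

```bash
python3 f.py 50
```

```text
pos [-42.1 -86.2  17.2] r 45.5 t -1.182 F [-0.16 -1.54 -2.14] Ft -2.04 Fr -0.66 sd [0.59 0.7  0.69]
pos [-41.3 -86.3  17.7] r 44.9 t -1.165 F [-0.41 -1.59 -2.02] Ft -2.01 Fr -0.42 sd [0.58 0.58 0.57]
pos [-41.  -86.3  17.8] r 44.7 t -1.16 F [-0.17 -1.71  0.03] Ft -0.04 Fr 0.16 sd [0.51 0.47 0.53]
pos [-41.1 -86.3  17.8] r 44.8 t -1.163 F [ 0.58 -1.51  0.33] Ft 0.53 Fr -0.4 sd [0.31 0.58 0.57]
pos [-41.3 -86.3  17.7] r 44.9 t -1.166 F [ 0.45 -1.4   0.21] Ft 0.37 Fr -0.33 sd [0.59 0.57 0.52]
28.5333 19.387939602744126
```

```bash
python3 f.py 40
```

```text
pos [-41.3 -86.3  17.7] r 44.9 t -1.166 F [ 0.3  -1.84 -0.08] Ft 0.05 Fr -0.3 sd [0.36 0.32 0.6 ]
pos [-41.3 -86.3  17.7] r 44.9 t -1.165 F [ 0.52 -1.3  -0.29] Ft -0.06 Fr -0.6 sd [0.64 0.5  0.55]
pos [-41.2 -86.3  17.7] r 44.9 t -1.165 F [ 0.24 -1.49 -0.08] Ft 0.02 Fr -0.25 sd [0.65 0.46 0.5 ]
pos [-41.2 -86.3  17.7] r 44.9 t -1.165 F [ 0.19 -1.16 -0.16] Ft -0.07 Fr -0.24 sd [0.52 0.46 0.32]
30.5333 19.024878743893176
```

move_arm(steps="0 0 0 0 190; 0 0 0 0 190; 0 0 0 0 185")

```text
clock: 30.78
position: [0.4773, 0.0226, 0.1287]
ee_rot: [-0.133, 1.567, 0.134]
force: [0.5, 0.4, -0.5]
width: 0.265
```

```bash
python3 f.py 40
```

```text
pos [-41.3 -86.2  17.7] r 44.9 t -1.166 F [ 0.22 -0.3  -0.02] Ft 0.07 Fr -0.21 sd [0.65 0.48 0.44]
pos [-41.2 -86.3  17.7] r 44.9 t -1.165 F [ 0.04 -0.05  0.12] Ft 0.13 Fr 0.01 sd [0.58 0.57 0.32]
pos [-41.2 -86.3  17.7] r 44.9 t -1.165 F [ 0.06  0.06 -0.01] Ft 0.01 Fr -0.06 sd [0.33 0.58 0.5 ]
pos [-41.2 -86.3  17.7] r 44.9 t -1.165 F [ 0.03 -0.16 -0.1 ] Ft -0.08 Fr -0.07 sd [0.52 0.44 0.77]
32.7833 25.163555782748244
```

move_arm(steps="0 0 0 0 255; 0 0 0 0 255; 0 0 0 0 255; 0 0 0 0 255; 0 0 0 0 255; 0 0 0 0 255", squeeze=30)

```text
clock: 33.28
position: [0.4775, 0.0224, 0.1287]
ee_rot: [-0.133, 1.567, 0.133]
force: [0.2, 0.4, 0.6]
width: 0.208
```

```bash
python3 f.py 50; python3 - <<'E'
from h import *
for n in("side","top"):
    d=arm.get_image(n);im=d["img"];cv2.imwrite(f"pics/{n}2.png",im)
    a,b,c,e={"top":(110,230,180,280),"side":(150,280,165,300)}[n]
    cv2.imwrite(f"pics/{n}2z.png",cv2.resize(im[a:b,c:e],None,fx=4,fy=4,interpolation=cv2.INTER_CUBIC))
    hsv=cv2.cvtColor(im,cv2.COLOR_BGR2HSV)
    for nm,lo,hi in(("red",(0,150,60),(5,255,255)),("or",(6,170,100),(16,255,255)),("yel",(20,130,90),(32,255,255))):
        vs,us=np.where(cv2.inRange(hsv,lo,hi)); P=np.array([w2l(pt(d,u,v)) for u,v in zip(us,vs) if c<u<e and a<v<b])*1e3
        if len(P)>4:print(n,nm,len(P),np.median(P,0).round(1),P.min(0).round(0),P.max(0).round(0))
E
```

```text
pos [-41.2 -86.3  17.7] r 44.9 t -1.164 F [ 0.87 -0.32 -0.33] Ft 0.04 Fr -0.93 sd [0.52 0.65 0.41]
pos [-41.2 -86.3  17.7] r 44.9 t -1.165 F [ 0.58 -0.12 -0.11] Ft 0.13 Fr -0.58 sd [0.33 0.52 0.51]
pos [-41.2 -86.3  17.7] r 44.9 t -1.165 F [ 0.42  0.18 -0.2 ] Ft -0.02 Fr -0.46 sd [0.48 0.64 0.3 ]
pos [-41.2 -86.3  17.7] r 44.9 t -1.165 F [ 0.4   0.2  -0.06] Ft 0.1 Fr -0.39 sd [0.49 0.57 0.51]
pos [-41.2 -86.3  17.7] r 44.9 t -1.165 F [ 0.75  0.23 -0.36] Ft -0.04 Fr -0.83 sd [0.58 0.49 0.26]
35.7833 19.066773682572986
side red 48 [-42.8 -72.6  27.8] [-57. -94.  23.] [-33. -53.  66.]
side or 69 [-38.7   3.4  65.1] [-51. -11.   8.] [77. 13. 76.]
side yel 56 [146.3   4.6  30.7] [-311.   -8.    2.] [155. 790. 965.]
top or 25 [74.2 -2.5 15.4] [ 69. -11.  12.] [79.  7. 20.]
top yel 19 [149.3  -1.9  42.5] [145.  -8.  40.] [154.   5.  45.]
```

View pics/side2.png

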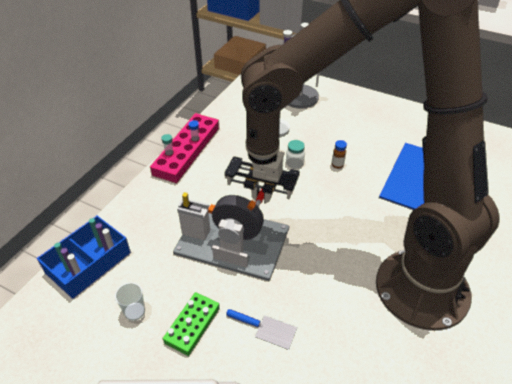

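View pics/side2z.png

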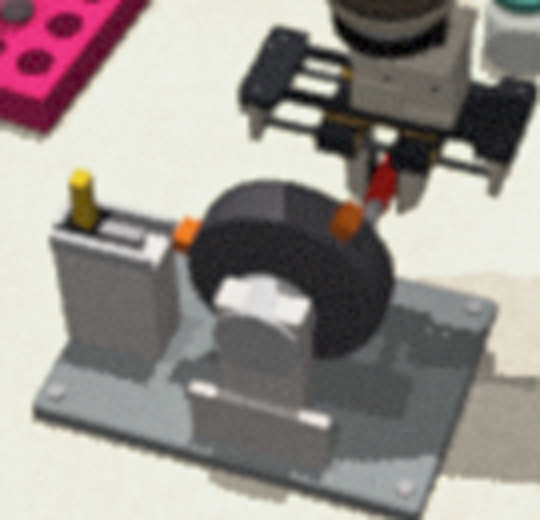

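```bash
python3 -c "
from cell import arm
print(arm.sign_off())"
```

```text
the job is handed in; nothing more can be done
None
```

I drew the transport lock out to its end stop and turned the rotor by its red knob. I handed in at about 36 s with the knob still gripped and the rotor held still, its heavy side at the bottom.

- **Lock:** it hit the end stop with about 25 N. The last pictures put the yellow grip about 149–150 mm from the spindle, against the expected 151 mm. That is within the camera's 2 mm.
- **Finding the weight:** I measured the knob's pull at five turns over one full revolution, letting the drag fade each time. The fit puts the weight's full pull at about 3.8 N and heavy-side-down at t ≈ -1.16 rad.
- **Final hold:** at t = -1.165 rad the pull settled to 0 ± 0.1 N. I opened the fingers briefly there to check the force sensor; its bias was about 0, and the rotor showed no pull after I gripped it again.
- **Pictures:** the orange lugs sit where this turn predicts, and in the final side picture the bystanders I could see look unmoved. I checked them by eye rather than measuring them.
- **Checks that disagreed:**
  - Single readings scattered around the fit by up to 0.3 N.
  - The first reading at the final pose drifted to +0.4 N before settling at zero.
  - The stand came out about 2 mm off along the spindle, which did not affect the result.

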